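# Break down a stack of meal dishes into the wash carriers

### The arm

A 6-joint arm with a two-finger parallel gripper is mounted at the origin on the work surface. World frame = base frame: x ahead of the robot, y to its left, z up, the work surface at z = 0. Lengths are in mm, angles in rad, forces in N, time in s.
With the tool pointing down it reaches from about 350 to 775 mm from the base axis. Payload 7.3 kg.
Tool frame: the origin (TCP) lies midway between the tips of the shut fingers; the grasp point (between the pads) lies 19 mm behind it (bot.grip_depth is the distance from the TCP to the grasp point, in mm); z points along the fingers, x is the direction in which the jaws open and shut, and the axes are right-handed (so a half turn about z gives the same grasp; the last joint's range is limited). The gripper opens to 92 mm and grips with 3 to 60 N. Pads are 19 mm wide; open, the fingers measure 130 mm over their backs; the gripper's body (75 mm by 190 mm) begins 47 mm behind the grasp point.
Start: joints at [-1.359, 0.342, 1.524, -0, 1.275, -0.146], TCP at [183.886, -491.763, 226.741] pointing down, gripper open.
Joint ranges: [-2.53, 2.53], [-0.77, 2.02], [0.04, 2.7], [-1, 4.14], [0.28, 2.66], [-3.11, 3.11]. Speed limits (rad/s): [2.57, 2.57, 3.14, 3.14, 3.14, 3.14].

### API

Orientations are given as [roll, pitch, yaw] about the fixed x, y, z axes, in that order (R = Rz(yaw) Ry(pitch) Rx(roll)).
In Python, from plant import bot gives the robot as it stands. The module is installed in compiled form; this text tells all that it offers.
- The arm moves only by the shell command python3 -m inch 'ROWS'. ROWS is JSON, a list that holds one entry, the list of rows, each a list of 7 numbers: the shift along the tool's x, y, z each as a share of 0.2 m, from -1 to 1, then the turn, a rotation vector about the tool's x, y, z each as a share of 45 degrees, from -1 to 1, then the closure, from -1 (fully open) to 1 (shut), so that 0 is half open. A call has exactly 10 rows; each row is the pose to reach, as a shift and turn from the pose commanded when the call began, along the tool's axes at that moment; what a row does not reach only later rows make up. A row lasts 1/8 s, in which the tool goes at most 62.5 mm and 10.7 degrees, less where a joint would pass 70% of its speed; a pose out of reach is approached as far as the arm can. A call with a number of a shift or a turn outside -1 to 1 is refused whole. A call with a gripper value outside its range is refused whole. The fingers move at their own pace and stop on an object; the grip force is fixed at half the most. Time passes only in rows, so rows that repeat a pose let the fingers close, or fill a call up. It gives the time, the measured TCP pose, the force and the opening at its end, in the units of the state.
- bot.get_obs(): the state, without advancing time (a new reading comes with each control period).
- bot.capture(name): name is "scene" or "top" or "wrist"; returns the picture (400x640x3 uint8, red, green, blue); there is no depth.
- bot.camera_params(name): a dict with "fx", "fy", "cx", "cy" (pixels), "k1" (the pictures are not rectified: a ray, as slopes to the right and down, at radius r is drawn at 1 + k1 r^2 times it, then the intrinsics apply), "R" (3x3) and "t" (3): a world point X has camera coordinates R X + t; the wrist camera has in their place "T_tool_cam" (4x4, takes a point from camera to tool coordinates, whose origin is the TCP and whose axes are the tool frame's). Camera axes: x right, y down, z forward; pixel columns grow to the right and rows downward; lengths in mm; the calibration is good to about 2 mm. A picture is of the moment at which its call begins: read the wrist's pose just before it. camera_params takes no time and is no camera call.
- bot.close_job(): hands the job in, once; it reports no verdict.
The state is a dict: "time": time; "joint_positions": joint angles; "dq": joint speeds; "tau": joint torques, N m; "tool_pos": TCP position; "tcp_rot": TCP orientation; "contact_force": force on the tool from outside, world axes, zero at the start; "moment": the same for the moment, N m; "grip_width": finger opening in mm.
Only numpy, scipy, OpenCV 4.12 (cv2) and the standard library are available. Lean on these libraries where they do the work, as an engineer would, in place of code of your own. Each camera call takes 0.05 s, during which the arm holds its last target.

### The job

At the dish return belt, take the stack of lidded meal dishes apart from the top down, one dish at a time, beginning with the small cup and ending with the long dish, and set each upright in the wash carrier of its own shape: the small cup in the small ring, the round pot in the large ring, the square dish in the square carrier and the long dish in the oblong one. Each must stand flat on the carrier's floor, wholly inside the raised edge, and be let go; set them down gently rather than dropping them, and do not disturb the tumbler and the spoon.

Things in the scene. Friction and masses are not known exactly. Their poses are not given: they have to be found in the camera images.
- small_cup_c (a point): Small round lidded cup, 38 mm in diameter and 42 mm tall, about 70 g. At the start it stands on top of the round pot. White, with a flat white lid that has a dark rim (it does not come off), flat on top and underneath. This point is its centre, half-way up; z is up when it stands upright.
- round_pot_c (a point): Round lidded pot, 62 mm in diameter and 45 mm tall, about 150 g. At the start it stands on one end half of the long dish's lid (which half varies), with the small cup on it. White, with a flat white lid that has a dark rim (it does not come off), flat on top and underneath. This point is its centre, half-way up; z is up when it stands upright.
- square_dish_c (a point): Square lidded dish, 62 x 62 mm and 45 mm tall, about 180 g. At the start it stands on the other end half of the long dish's lid, its sides within about 5 degrees of parallel to the long dish's sides; about 28 mm of room between it and the round pot. White, with a flat white lid that has a dark rim (it does not come off), flat on top and underneath. This point is its centre, half-way up; z is up when it stands upright. x and y are square to its sides.
- long_dish_c (a point): Oblong lidded dish, 66 mm wide (its x) by 180 mm long (its y) and 45 mm tall, about 340 g. It stands on the belt and carries the other three; to be gripped across its 66 mm width. White, with a flat white lid that has a dark rim (it does not come off), flat on top and underneath. This point is its centre, half-way up; z is up when it stands upright.
- long_carrier: Oblong wash carrier for the long dish: a low tray, inside 86 mm (its x) by 200 mm (its y), outside 94 x 208 mm. Grey plastic, fixed to the belt, the floor 4 mm thick with dark drain slots or holes in it, the raised edge 4 mm thick with its top 9 mm above the belt (5 mm above the carrier's floor). The origin is at the centre of its underside, at belt height (z = 0); z is up.
- square_carrier: Square wash carrier for the square dish: a low tray, inside 82 x 82 mm, outside 90 x 90 mm, x and y square to its sides. Grey plastic, fixed to the belt, the floor 4 mm thick with dark drain slots or holes in it, the raised edge 4 mm thick with its top 9 mm above the belt (5 mm above the carrier's floor). The origin is at the centre of its underside, at belt height (z = 0); z is up.
- large_ring_carrier: Large round wash carrier for the round pot: a low round tray, inside diameter 82 mm, outside 90 mm. Grey plastic, fixed to the belt, the floor 4 mm thick with dark drain slots or holes in it, the raised edge 4 mm thick with its top 9 mm above the belt (5 mm above the carrier's floor). The origin is at the centre of its underside, at belt height (z = 0); z is up.
- small_ring_carrier: Small round wash carrier for the small cup: a low round tray, inside diameter 58 mm, outside 66 mm. Grey plastic, fixed to the belt, the floor 4 mm thick with dark drain slots or holes in it, the raised edge 4 mm thick with its top 9 mm above the belt (5 mm above the carrier's floor). The origin is at the centre of its underside, at belt height (z = 0); z is up.
- tumbler: Bystander: an open stainless steel tumbler, 64 mm across the rim and 80 mm tall, standing on the belt. The origin is at the centre of its underside. Not to be disturbed.
- spoon: Bystander: a steel spoon about 0.2 m long lying flat and crosswise (along y) near the far edge of the belt, beyond the tumbler as seen from the robot. Not to be disturbed.
Things that resemble listed ones, but are neither listed nor needed, are in the scene too. What is shaped like the part that bears round_pot_c but orange or red is not meant.

How it is judged:
By the outcome, as a careful person would: the job done as asked, in the order asked, and still so for the second after the job is handed in, with the robot touching nothing.
It also fails if it takes over 120 s, if anything falls off the work surface, if the arm or the gripper's body presses on something with over 40 N, if the wrist force passes 120 N, or if a joint passes its speed limit or range.

## Working session

There is one attempt and no reset: what is moved stays moved. The work goes in short steps, Python scripts to look and compute and a shell command to move; the robot and the scene stay as the last step left them, time stands still between calls to the robot, and variables do not carry over. Pictures are saved under pics/ and viewed, and the job is handed in when it is done.

```bash
mkdir -p pics
python3 - <<'E'
from plant import bot
import cv2
print(bot.get_obs())
for n in("scene","top","wrist"):
    im=bot.capture(n); cv2.imwrite(f"pics/{n}0.png",im[:,:,::-1]); print(n,bot.camera_params(n))
E
```

```text
{'time': 0.0, 'joint_positions': array([-1.35900983e+00,  3.42720006e-01,  1.52505195e+00, -1.49757705e-05,
        1.27538480e+00, -1.46001196e-01]), 'dq': array([-0.00198571,  0.00028272, -0.00090495, -0.00021542,  0.00108784,
       -0.000384  ]), 'tau': array([-2.90578799e-03, -4.31250215e+01, -2.44222373e+01,  7.16560520e-02,
        5.59416006e-02, -1.08159143e-04]), 'tool_pos': array([ 183.78316748, -491.33254156,  226.03418009]), 'tcp_rot': array([-3.14137927e+00,  1.54955180e-03, -1.21300410e+00]), 'contact_force': array([-0.38538205,  0.23845595,  0.15553462]), 'moment': array([-0.00210327,  0.02884147, -0.02034225]), 'grip_width': 91.73992709186682}
scene {'fx': 466.3541459312716, 'fy': 466.3541459312716, 'cx': 315.10080202984454, 'cy': 200.98780226773272, 'k1': -0.0666776828703739, 'R': array([[-0.82873265,  0.55945908, -0.01441277],
       [ 0.3590081 ,  0.51169357, -0.78056574],
       [-0.42931967, -0.65205461, -0.62490752]]), 't': array([ 496.53210676, -135.36111978, 1537.42977398])}
top {'fx': 391.4953757092648, 'fy': 391.4953757092648, 'cx': 319.3350299195712, 'cy': 201.3850505079318, 'k1': -0.0500858487567767, 'R': array([[-0.02119168, -0.99977472, -0.00119581],
       [-0.98520858,  0.02108633, -0.1700571 ],
       [ 0.170044  , -0.00242568, -0.98543349]]), 't': array([ 12.38882142, 596.99185544, 930.26813853])}
wrist {'fx': 304.8669629490773, 'fy': 304.8669629490773, 'cx': 321.902307479046, 'cy': 199.33743881307979, 'k1': -0.04769720410623413, 'T_tool_cam': array([[ 9.99999665e-01,  1.39092898e-04, -8.06176845e-04,
        -2.55357826e-01],
       [ 1.15051805e-04,  9.51735465e-01,  3.06919520e-01,
        -8.41431195e+01],
       [ 8.09957419e-04, -3.06919510e-01,  9.51735130e-01,
        -1.59699787e+02],
       [ 0.00000000e+00,  0.00000000e+00,  0.00000000e+00,
         1.00000000e+00]])}
```

View pics/scene0.png

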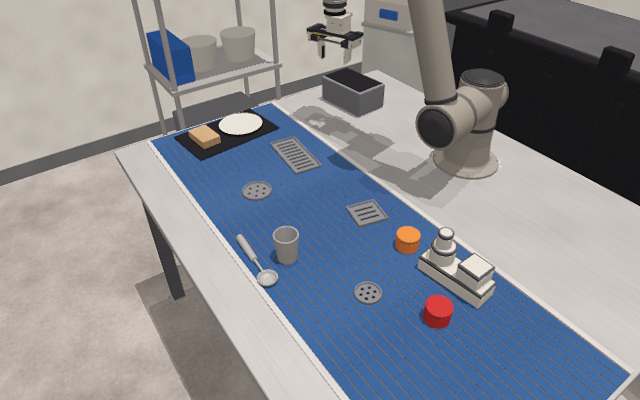

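View pics/top0.png

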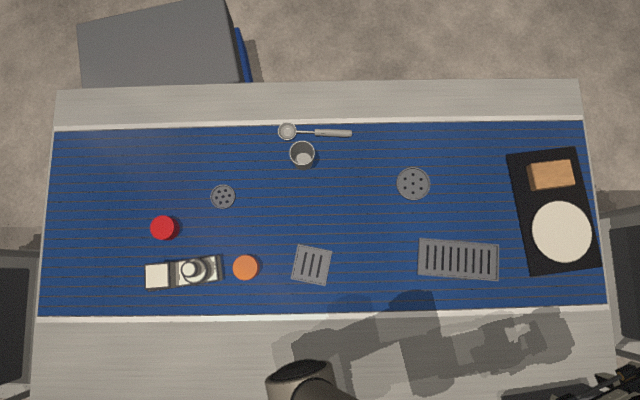

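View pics/wrist0.png

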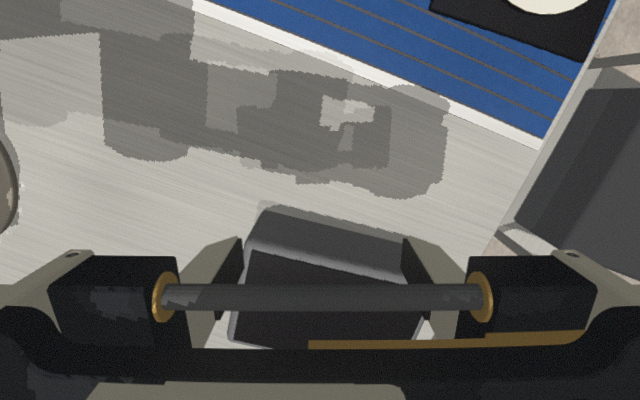

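Candidates in the top view: the white round pot under the cup at (194,270), the orange pot (245,267), the red pot (163,227) and the plate (562,232). The white stack fits the description and the others are decoys. The carriers are the small ring (222,196), large ring (413,183), square (312,265) and oblong (458,259). I'll check this with close crops.

```bash
cat > h.py <<'E'
import numpy as np, cv2
from scipy.spatial.transform import Rotation as Ro
from plant import bot
def pose():
    o=bot.get_obs(); return np.array(o['tool_pos']),Ro.from_euler('xyz',o['tcp_rot']).as_matrix(),o
def cam(name):
    c=bot.camera_params(name)
    K=np.array([[c['fx'],0,c['cx']],[0,c['fy'],c['cy']],[0,0,1]]);d=np.array([c['k1'],0,0,0,0])
    if name=='wrist':
        p,R,_=pose();T=c['T_tool_cam'];Rc=R@T[:3,:3];tc=R@T[:3,3]+p
        return K,d,Rc.T,-Rc.T@tc
    return K,d,np.array(c['R']),np.array(c['t'])
def ray(C,px):
    K,d,R,t=C
    u=cv2.undistortPoints(np.array(px,float).reshape(-1,1,2),K,d).reshape(-1,2)
    return -R.T@t,(np.c_[u,np.ones(len(u))])@R
def onz(C,px,z):
    o,r=ray(C,px); return o+r*((z-o[2])/r[:,2])[:,None]
def proj(C,X):
    K,d,R,t=C
    return cv2.projectPoints(np.array(X,float).reshape(-1,1,3),cv2.Rodrigues(R)[0],t,K,d)[0].reshape(-1,2)
def rows(dest,yaw=None):
    "shift in tool axes / 200 from present measured pose"
    p,R,o=pose(); return R.T@(np.array(dest)-p)/200
E
python3 - <<'E'
from h import *
im=cv2.imread('pics/top0.png')
a=cv2.resize(im[210:310,130:270],None,fx=5.6,fy=5.6,interpolation=2);cv2.imwrite('pics/c1.png',a)
im=cv2.imread('pics/scene0.png')
a=cv2.resize(im[215:335,390:510],None,fx=5,fy=5,interpolation=2);cv2.imwrite('pics/c2.png',a)
im=cv2.imread('pics/top0.png')
C=cam('top')
hsv=cv2.cvtColor(im,cv2.COLOR_BGR2HSV)
belt=((hsv[...,0]>95)&(hsv[...,0]<125)&(hsv[...,1]>120)).astype(np.uint8)
m=1-belt; m=cv2.morphologyEx(m,cv2.MORPH_OPEN,np.ones((5,5)))
n,l,s,c=cv2.connectedComponentsWithStats(m)
for i in range(1,n):
    if 200<s[i,4]<8000:
        cn=max(cv2.findContours((l==i).astype(np.uint8),0,1)[0],key=cv2.contourArea)
        w=onz(C,cn.reshape(-1,2),9)[:,:2].astype(np.float32)
        r=cv2.minAreaRect(w); e=cv2.minEnclosingCircle(w)
        print(s[i,:4],c[i].round(),'rect',np.round(r[0]),np.round(r[1]),round(r[2],1),'circ',np.round(e[0]),round(e[1]))
E
```

```text
[314 129  39   9] [333. 133.] rect [791. -41.] [103.  23.] 88.8 circ [794. -41.] 52
[289 140  27  30] [302. 154.] rect [733.  43.] [70. 80.] 88.8 circ [731.  43.] 45
[396 166  35  35] [413. 183.] rect [ 649. -249.] [91. 92.] 88.8 circ [ 650. -248.] 48
[210 184  26  25] [222. 196.] rect [624. 254.] [67. 64.] 88.8 circ [622. 254.] 36
[149 215  31  26] [164. 228.] rect [544. 406.] [81. 65.] 88.9 circ [544. 405.] 43
[417 238  83  43] [458. 259.] rect [ 447. -355.] [214. 104.] 86.5 circ [ 447. -354.] 115
[291 243  41  43] [311. 264.] rect [442.  24.] [ 93. 102.] 77.2 circ [443.  25.] 64
[144 254  80  38] [183. 272.] rect [429. 353.] [ 79. 205.] 5.9 circ [430. 353.] 107
[232 254  30  27] [246. 267.] rect [439. 189.] [75. 66.] 89.0 circ [439. 190.] 39
```

View pics/c1.png

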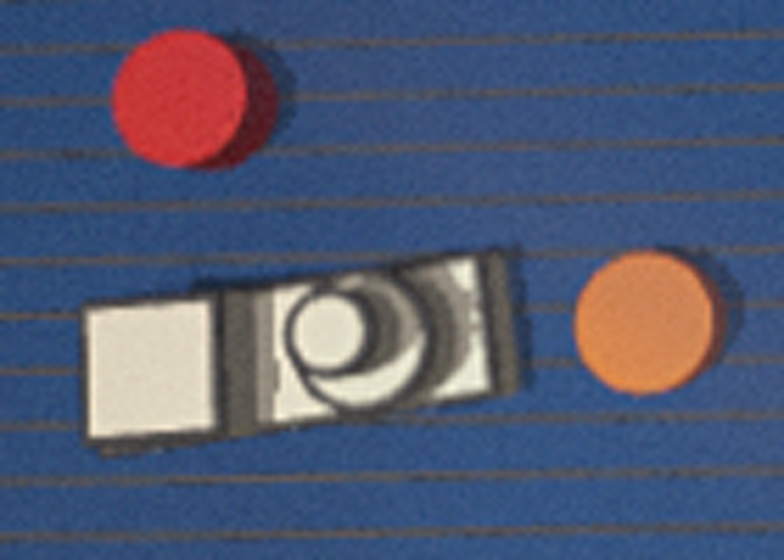

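View pics/c2.png

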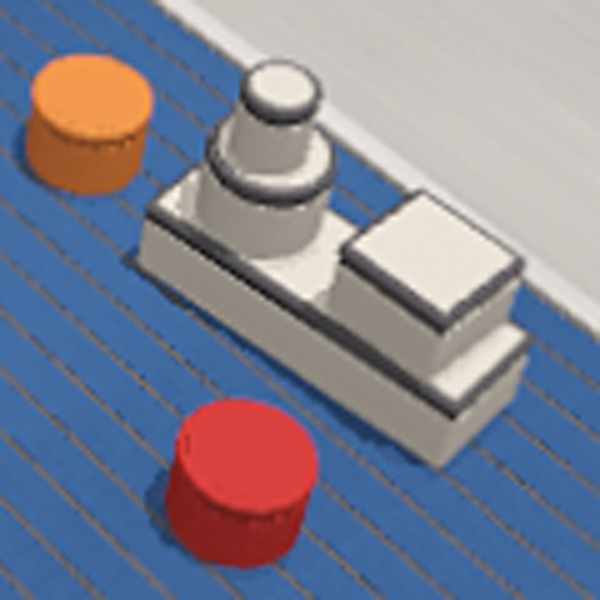

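The crops confirm it. The white stack has the cup on the pot at the -y end, with the square dish at the +y end. I'll start moving and use the wrist camera on the way.

```bash
python3 -m inch '[[[-0.1,-0.25,-0.15,0,0,-0.2,-1],[-0.2,-0.5,-0.3,0,0,-0.4,-1],[-0.3,-0.75,-0.4,0,0,-0.6,-1],[-0.39,-0.95,-0.5,0,0,-0.8,-1],[-0.39,-0.95,-0.5,0,0,-1,-1],[-0.39,-0.95,-0.5,0,0,-1,-1],[-0.39,-0.95,-0.5,0,0,-1,-1],[-0.39,-0.95,-0.5,0,0,-1,-1],[-0.39,-0.95,-0.5,0,0,-1,-1],[-0.39,-0.95,-0.5,0,0,-1,-1]]]'
python3 - <<'E'
from h import *
p,R,o=pose();print(p,o['tcp_rot'],o['time'])
cv2.imwrite('pics/w1.png',bot.capture('wrist')[:,:,::-1])
E
```

```text
time: 1.4
tool_pos: [334.3, -352.3, 326.6]
tcp_rot: [-3.142, 0.0, -0.429]
contact_force: [0.1, 0.9, 0.2]
grip_width: 91.9
[ 334.33072271 -352.31785397  326.625535  ] [-3.14156861e+00  1.60651206e-04 -4.28571268e-01] 1.4
```

View pics/w1.png

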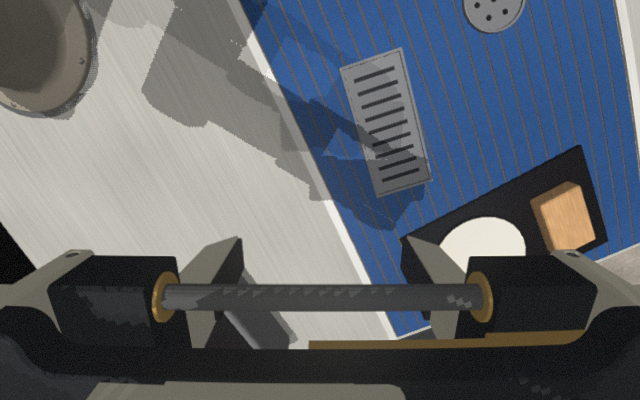

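```bash
python3 - <<'E'
from h import *
C=cam('wrist')
q=onz(C,[(341,68),(402,48),(430,180),(378,196)],9);print(q.round(),q.mean(0))
print('ax',q[0]-q[3],q[1]-q[2],q[1]-q[0],q[2]-q[3])
im=cv2.imread('pics/w1.png')
cv2.imwrite('pics/c3.png',cv2.resize(im[30:210,320:450],None,fx=3.3,fy=3.3,interpolation=2))
E
python3 -m inch '[[[-0.02,-0.25,0,0,0,-0.2,-1],[-0.05,-0.5,0,0,0,-0.4,-1],[-0.08,-0.75,0,0,0,-0.6,-1],[-0.1,-1,0,0,0,-0.67,-1],[-0.1,-1,0,0,0,-0.67,-1],[-0.1,-1,0,0,0,-0.67,-1],[-0.1,-1,0,0,0,-0.67,-1],[-0.1,-1,0,0,0,-0.67,-1],[-0.1,-1,0,0,0,-0.67,-1],[-0.1,-1,0,0,0,-0.67,-1]]]'
python3 - <<'E'
from h import *
cv2.imwrite('pics/w2.png',bot.capture('wrist')[:,:,::-1])
E
```

```text
[[ 414. -244.    9.]
 [ 505. -255.    9.]
 [ 479. -458.    9.]
 [ 392. -448.    9.]] [ 447.37745772 -351.60295268    9.        ]
ax [ 22.61595655 204.23512009   0.        ] [ 2.65209339e+01  2.02881148e+02 -5.68434189e-14] [ 9.08883385e+01 -1.11749959e+01 -5.68434189e-14] [86.98336111 -9.82102425  0.        ]
time: 2.7
tool_pos: [399.2, -162.2, 326.7]
tcp_rot: [3.142, 0.0, 0.098]
contact_force: [-0.0, 0.4, -0.2]
grip_width: 91.9
```

View pics/c3.png

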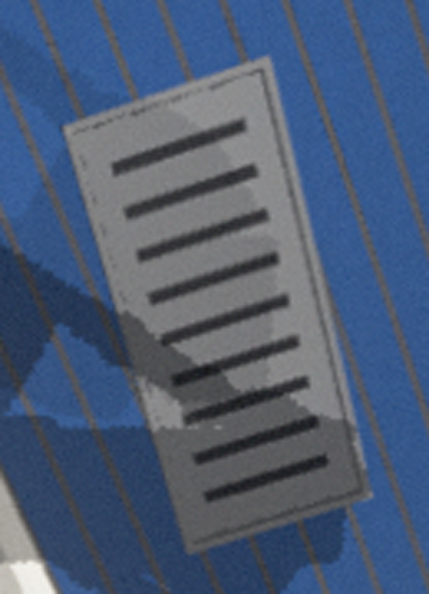

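View pics/w2.png

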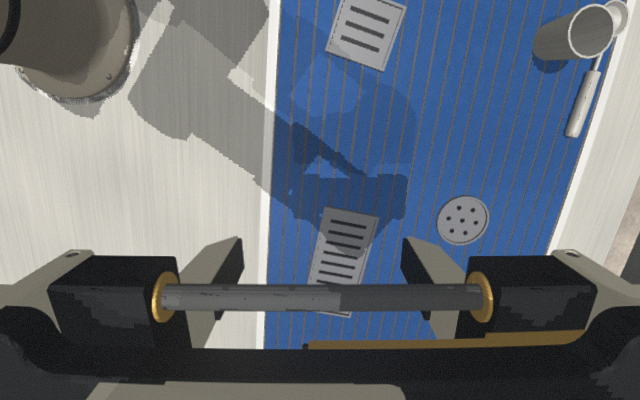

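```bash
python3 - <<'E'
from h import *
C=cam('wrist')
im=cv2.imread('pics/w2.png');hsv=cv2.cvtColor(im,cv2.COLOR_BGR2HSV)
m=(hsv[...,1]<90).astype(np.uint8);m[:180]=0;m[260:]=0;m[:,:432]=0;m[:,495:]=0
cn=max(cv2.findContours(m,0,1)[0],key=cv2.contourArea)
e=cv2.fitEllipse(cn);print(e)
w=onz(C,cn.reshape(-1,2),9)[:,:2].astype(np.float32);print(cv2.minEnclosingCircle(w),w.mean(0))
E
python3 -m inch '[[[0.03,-0.25,0,0,0,0,-1],[0.05,-0.5,0,0,0,0,-1],[0.08,-0.75,0,0,0,0,-1],[0.1,-1,0,0,0,0,-1],[0.1,-1,0,0,0,0,-1],[0.1,-1,0,0,0,0,-1],[0.1,-1,0,0,0,0,-1],[0.1,-1,0,0,0,0,-1],[0.1,-1,0,0,0,0,-1],[0.1,-1,0,0,0,0,-1]]]'
python3 - <<'E'
from h import *
cv2.imwrite('pics/w3.png',bot.capture('wrist')[:,:,::-1])
E
```

```text
((464.7147216796875, 224.15353393554688), (64.48823547363281, 77.99842834472656), 12.883625984191895)
((661.64697265625, -251.8060302734375), 86.88201904296875) [ 661.4803  -254.89328]
time: 4.0
tool_pos: [399.5, 38.8, 326.7]
tcp_rot: [3.142, 0.0, 0.098]
contact_force: [-0.1, -0.1, 0.5]
grip_width: 91.4
```

View pics/w3.png

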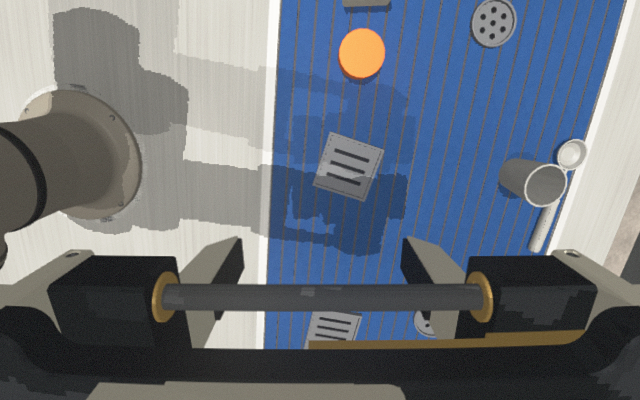

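```bash
cat >> h.py <<'E'
def camat(p,yaw):
    c=bot.camera_params('wrist')
    K=np.array([[c['fx'],0,c['cx']],[0,c['fy'],c['cy']],[0,0,1]]);d=np.array([c['k1'],0,0,0,0])
    R=Ro.from_euler('xyz',[np.pi,0,yaw]).as_matrix();T=c['T_tool_cam'];Rc=R@T[:3,:3];tc=R@T[:3,3]+np.array(p)
    return K,d,Rc.T,-Rc.T@tc
E
python3 - <<'E'
from h import *
C2=camat((399.2,-162.2,326.7),.098);C3=camat((399.5,38.8,326.7),.098)
print('large',onz(C2,[(462.5,220)],9))
q=onz(C3,[(332,132),(383,150),(366,201),(313,184)],9);print(q.round(),q.mean(0));print(q[0]-q[3],q[1]-q[2],q[1]-q[0],q[2]-q[3])
print('small',onz(C3,[(493,22)],9))
im=cv2.imread('pics/w3.png')[:250];im2=cv2.imread('pics/w2.png')[:260]
a=cv2.resize(im[115:215,300:400],(395,395),interpolation=2)
b=cv2.resize(im[0:60,460:520],(395,395),interpolation=2)
c=cv2.resize(im2[185:255,430:500],(395,395),interpolation=2)
cv2.imwrite('pics/c4.png',cv2.resize(np.hstack([a,b,c]),None,fx=.67,fy=.67))
E
python3 -m inch '[[[0.05,-0.25,0,0,0,0,-1],[0.1,-0.5,0,0,0,0,-1],[0.15,-0.75,0,0,0,0,-1],[0.2,-1,0,0,0,0,-1],[0.2,-1,0,0,0,0,-1],[0.2,-1,0,0,0,0,-1],[0.2,-1,0,0,0,0,-1],[0.2,-1,0,0,0,0,-1],[0.2,-1,0,0,0,0,-1],[0.2,-1,0,0,0,0,-1]]]'
python3 - <<'E'
from h import *
cv2.imwrite('pics/w4.png',bot.capture('wrist')[:,:,::-1])
E
```

```text
large [[ 647.78702453 -244.73025181    9.        ]]
[[411.  79.   9.]
 [494.  60.   9.]
 [479. -26.   9.]
 [390.  -6.   9.]] [443.65509031  26.84063622   9.        ]
[21.72060721 85.32601154  0.        ] [14.74463324 86.00782111  0.        ] [ 82.58306771 -19.61896775   0.        ] [ 89.55904169 -20.30077731   0.        ]
small [[623.43993223 257.75039659   9.        ]]
time: 5.3
tool_pos: [419.7, 241.8, 326.8]
tcp_rot: [3.142, -0.0, 0.098]
contact_force: [0.0, -0.2, 0.7]
grip_width: 91.8
```

View pics/w4.png

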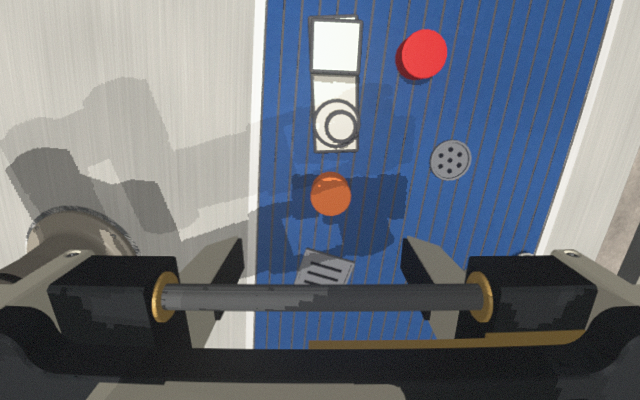

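View pics/c4.png

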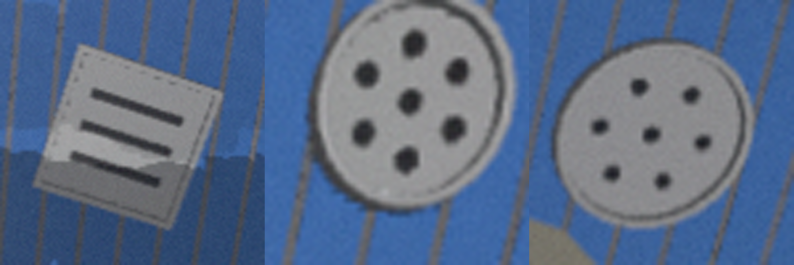

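Run:
```python
from h import *
C2=camat((399.2,-162.2,326.7),.098);C3=camat((399.5,38.8,326.7),.098);C4=camat((419.7,241.8,326.8),.098)
print('large',onz(C2,[(462.5,220.4)],4), onz(cam('top'),[(413,183.5)],4))
q=onz(C3,[(330.2,132),(383.9,150.9),(363.5,201.5),(313.6,184.1)],9);print(q.round(),q.mean(0));print(q[0]-q[3],q[1]-q[2],q[1]-q[0],q[2]-q[3])
print('small',onz(C3,[(492.9,22.9)],4),onz(C4,[(450.5,160)],4))
im=cv2.imread('pics/w4.png')
cv2.imwrite('pics/c5.png',cv2.resize(im[10:160,300:370],None,fx=4,fy=4,interpolation=2))
```

```text
large [[ 650.65092012 -247.19470162    4.        ]] [[ 648.14393474 -250.28809618    4.        ]]
[[409.  79.   9.]
 [496.  59.   9.]
 [475. -27.   9.]
 [391.  -6.   9.]] [442.62173772  26.12454183   9.        ]
[17.98142236 85.1252632   0.        ] [20.36571344 86.01609735  0.        ] [ 86.97144209 -20.60229562   0.        ] [ 84.58715101 -21.49312976   0.        ]
small [[625.99709396 257.98490028   4.        ]] [[626.6434077  257.47421418   4.        ]]
```

View pics/c5.png

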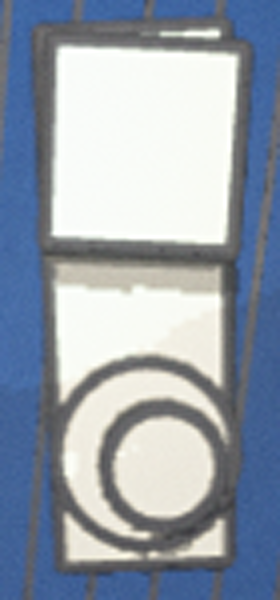

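Run:
```python
from h import *
C=camat((419.7,241.8,326.8),.098);T=cam('top')
f=lambda L:np.array(L)/4+np.array([300,10])-0.4
g=lambda L:np.array(L)/5.6+np.array([130,210])-0.4
print('cup',onz(C,f([(165,467)]),132),onz(T,g([(330,332)]),132))
print('pot',onz(C,f([(147,453)]),90),onz(T,g([(356,341)]),90))
q=onz(C,f([(50,38),(250,45),(236,250),(40,245)]),90);print(q.round(),q.mean(0));print(q[1]-q[0],q[2]-q[3],q[0]-q[3],q[1]-q[2])
q=onz(T,g([(82,302),(216,295),(221,428),(88,440)]),90);print(q.round(),q.mean(0))
q=onz(C,f([(38,28),(60,570),(235,568)]),45);print('long',q.round(1), q[0]-q[1],q[2]-q[1])
```

```text
cup [[435.94680744 300.82181482 132.        ]] [[435.54821589 297.04439047 132.        ]]
pot [[432.60617256 301.66811306  90.        ]] [[431.89074516 299.87072894  90.        ]]
[[391. 417.  90.]
 [450. 421.  90.]
 [453. 364.  90.]
 [393. 360.  90.]] [421.84186454 390.50375778  90.        ]
[ 5.82234658e+01  4.00045356e+00 -5.68434189e-14] [ 5.93225881e+01  4.48264333e+00 -5.68434189e-14] [-2.08147675e+00  5.69779188e+01  5.68434189e-14] [-3.18059905e+00  5.64957290e+01  5.68434189e-14]
[[450. 418.  90.]
 [452. 360.  90.]
 [397. 356.  90.]
 [392. 413.  90.]] [422.76915866 386.64694759  90.        ]
long [[384.9 429.8  45. ]
 [408.2 254.7  45. ]
 [471.2 261.7  45. ]] [-23.20891261 175.12478627   0.        ] [63.09174149  6.97468421  0.        ]
```

```bash
python3 -m inch '[[[0.05,-0.14,0.1,0,0,0,-1],[0.11,-0.28,0.3,0,0,0,-1],[0.11,-0.28,0.5,0,0,0,-1],[0.11,-0.28,0.7,0,0,0,-1],[0.11,-0.28,0.83,0,0,0,-1],[0.11,-0.28,0.83,0,0,0,-1],[0.11,-0.28,0.83,0,0,0,-1],[0.11,-0.28,0.83,0,0,0,-1],[0.11,-0.28,0.83,0,0,0,-1],[0.11,-0.28,0.83,0,0,0,-1]]]'
python3 - <<'E'
from h import *
C=cam('wrist');p=pose()[0];print(p,proj(C,[(435.8,299,132),(432.3,301,90),(p[0],p[1],132)]))
cv2.imwrite('pics/w5.png',bot.capture('wrist')[:,:,::-1])
E
```

```text
time: 6.6
tool_pos: [436.1, 300.0, 161.2]
tcp_rot: [-3.141, -0.001, 0.099]
contact_force: [-0.5, 0.0, -0.0]
grip_width: 91.5
[436.14198611 300.03233197 161.16089909] [[320.56781653 233.48133443]
 [316.66540991 209.2788839 ]
 [321.22084881 232.13052952]]
```

View pics/w5.png

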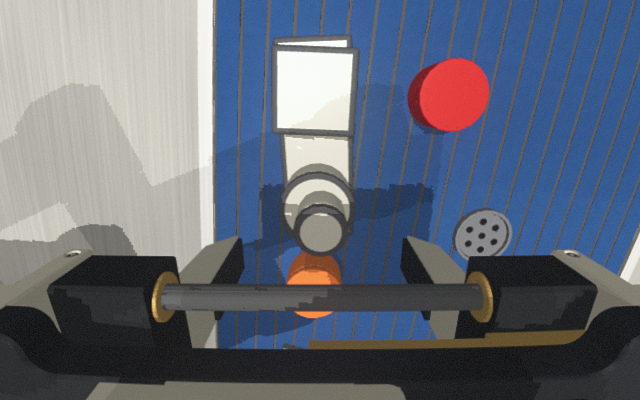

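```bash
python3 -m inch '[[[0,0,0.1,0,0,0,-1],[0,0,0.2,0,0,0,-1],[0,0,0.31,0,0,0,-1],[0,0,0.31,0,0,0,-1],[0,0,0.31,0,0,0,0],[0,0,0.31,0,0,0,0.5],[0,0,0.31,0,0,0,1],[0,0,0.31,0,0,0,1],[0,0,0.31,0,0,0,1],[0,0,0.31,0,0,0,1]]]'
```

```text
time: 7.9
tool_pos: [436.0, 300.0, 98.7]
tcp_rot: [3.141, 0.0, 0.099]
contact_force: [0.1, 0.2, 0.4]
grip_width: 37.5
```

```bash
python3 -m inch '[[[0,0,-0.1,0,0,0,1],[0,0,-0.2,0,0,0,1],[0.2,0.07,-0.2,0,0,0,1],[0.45,0.15,-0.2,0,0,0,1],[0.7,0.23,-0.2,0,0,0,1],[0.92,0.305,-0.1,0,0,0,1],[0.92,0.305,0.1,0,0,0,1],[0.92,0.305,0.24,0,0,0,1],[0.92,0.305,0.24,0,0,0,1],[0.92,0.305,0.24,0,0,0,1]]]'
python3 - <<'E'
from h import *
C=cam('wrist');p=pose()[0];print(p,proj(C,[(626,257.7,4)]))
cv2.imwrite('pics/w6.png',bot.capture('wrist')[:,:,::-1])
E
```

```text
time: 9.15
tool_pos: [625.8, 257.7, 51.9]
tcp_rot: [-3.141, -0.002, 0.099]
contact_force: [0.4, 0.3, -0.1]
grip_width: 37.7
[625.7903116  257.67597224  51.9415562 ] [[321.48256937 221.67165622]]
```

View pics/w6.png

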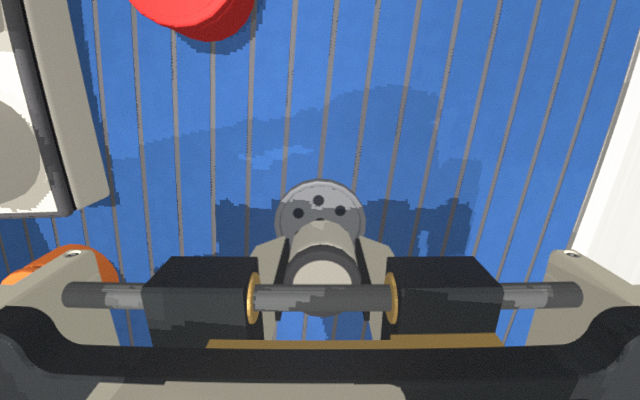

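```bash
python3 -m inch '[[[0,0,0.08,0,0,0,1],[-0.007,0,0.14,0,0,0,1],[-0.007,0,0.16,0,0,0,1],[-0.007,0,0.17,0,0,0,1],[-0.007,0,0.175,0,0,0,1],[-0.007,0,0.18,0,0,0,1],[-0.007,0,0.185,0,0,0,1],[-0.007,0,0.185,0,0,0,1],[-0.007,0,0.185,0,0,0,1],[-0.007,0,0.185,0,0,0,1]]]'
```

```text
time: 10.45
tool_pos: [623.7, 257.3, 13.7]
tcp_rot: [3.142, -0.0, 0.099]
contact_force: [-0.7, -0.1, -1.6]
grip_width: 37.5
```

```bash
python3 -m inch '[[[0,0,0.002,0,0,0,1],[0,0,0.004,0,0,0,1],[0,0,0.005,0,0,0,1],[0,0,0.005,0,0,0,0.1],[0,0,0.005,0,0,0,0],[0,0,0.005,0,0,0,-0.2],[0,0,0.005,0,0,0,-0.4],[0,0,0.005,0,0,0,-0.5],[0,0,-0.1,0,0,0,-0.5],[0,0,-0.3,0,0,0,-1]]]'
python3 -m inch '[[[0,0,-0.3,0,0,0,-1],[0,0,-0.55,0,0,0,-1],[-0.3,-0.07,-0.55,0,0,0,-1],[-0.6,-0.14,-0.55,0,0,0,-1],[-0.92,-0.22,-0.55,0,0,0,-1],[-0.92,-0.3,-0.55,0,0,0,-1],[-0.92,-0.3,-0.5,0,0,0,-1],[-0.92,-0.3,-0.5,0,0,0,-1],[-0.92,-0.3,-0.5,0,0,0,-1],[-0.92,-0.3,-0.5,0,0,0,-1]]]'
python3 - <<'E'
from h import *
C=cam('wrist');p=pose()[0];print(p,proj(C,[(432.3,301,90),(626,258,4)]))
cv2.imwrite('pics/w7.png',bot.capture('wrist')[:,:,::-1])
E
```

```text
time: 11.7
tool_pos: [622.4, 256.8, 72.4]
tcp_rot: [3.141, 0.004, 0.099]
contact_force: [0.7, 0.1, -0.6]
grip_width: 74.7
time: 12.95
tool_pos: [435.5, 298.5, 173.5]
tcp_rot: [3.141, -0.0, 0.098]
contact_force: [0.4, 0.0, 0.2]
grip_width: 91.6
[435.47681745 298.45785868 173.51424315] [[317.93699121 202.6130719 ]
 [477.99773965 228.9127949 ]]
```

View pics/w7.png

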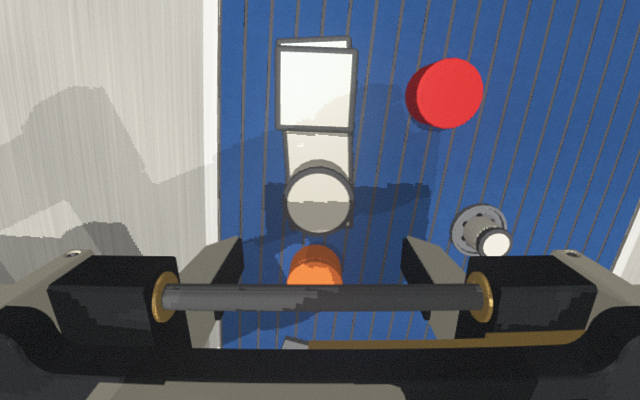

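Run:
```python
from h import *
im=cv2.imread('pics/w7.png')
C=cam('wrist');print(onz(C,[(494.5,242.5)],46),'pot',onz(C,[(319.3,200.5)],90))
q=onz(C,[(278,47),(357,48),(352,130),(275,125)],90);print(q.round(1),q.mean(0))
a=cv2.resize(im[190:270,440:530],(540,480),interpolation=2);cv2.imwrite('pics/c6.png',a)
```

```text
[[622.56756799 260.31937929  46.        ]] pot [[433.11468774 303.03527628  90.        ]]
[[391.9 417.5  90. ]
 [449.4 422.4  90. ]
 [453.1 363.4  90. ]
 [392.8 361.3  90. ]] [421.79276894 391.15009737  90.        ]
```

View pics/c6.png

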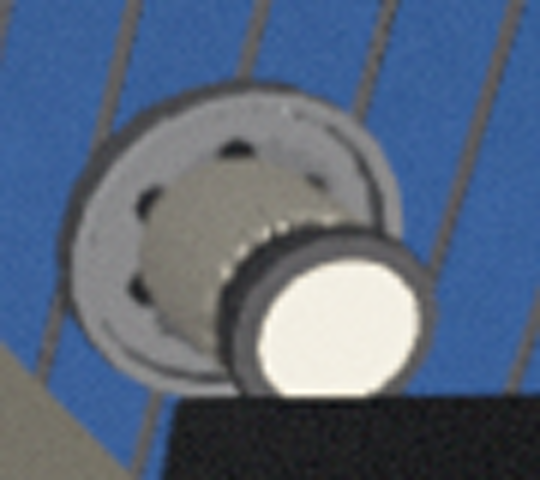

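```bash
python3 -m inch '[[[-0.012,-0.02,0.2,0,0,0,-1],[-0.012,-0.02,0.4,0,0,0,-1],[-0.012,-0.02,0.5,0,0,0,-1],[-0.012,-0.02,0.58,0,0,0,-1],[-0.012,-0.02,0.58,0,0,0,-1],[-0.012,-0.02,0.58,0,0,0,-0.6],[-0.012,-0.02,0.58,0,0,0,0],[-0.012,-0.02,0.58,0,0,0,1],[-0.012,-0.02,0.58,0,0,0,1],[-0.012,-0.02,0.58,0,0,0,1]]]'
```

```text
time: 14.25
tool_pos: [432.1, 302.7, 58.2]
tcp_rot: [-3.141, -0.001, 0.099]
contact_force: [-0.4, -0.5, 4.8]
grip_width: 61.8
```

```bash
python3 -m inch '[[[0,0,-0.1,0,0,0,1],[0,0,-0.25,0,0,0,1],[0,0,-0.4,0,0,0,1],[0.05,0.2,-0.45,0,0,0,1],[0.12,0.45,-0.45,0,0,0,1],[0.18,0.7,-0.45,0,0,0,1],[0.24,0.98,-0.45,0,0,0,1],[0.24,0.98,-0.45,0,0,0,1],[0.24,0.98,-0.45,0,0,0,1],[0.24,0.98,-0.45,0,0,0,1]]]'
python3 - <<'E'
from h import *
p=pose()[0];print(p,rows((560,-80,148)))
cv2.imwrite('pics/w8.png',bot.capture('wrist')[:,:,::-1])
E
```

```text
time: 15.5
tool_pos: [498.4, 113.5, 147.6]
tcp_rot: [-3.141, 0.001, 0.1]
contact_force: [0.4, 0.0, -1.0]
grip_width: 61.6
[498.42473853 113.47663326 147.55259749] [ 0.20942397  0.99335712 -0.00249759]
```

View pics/w8.png

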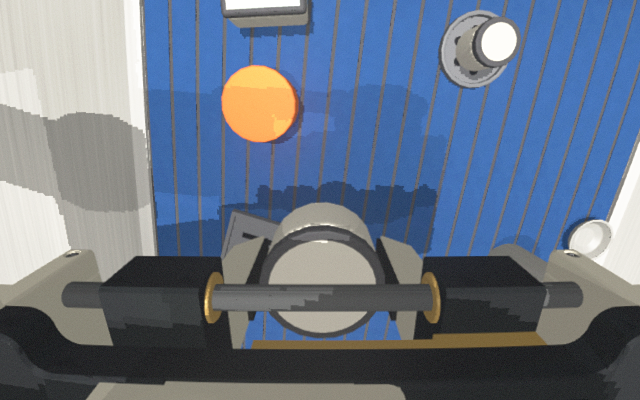

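```bash
python3 -m inch '[[[0.05,0.25,0,0,0,0,1],[0.1,0.5,0,0,0,0,1],[0.16,0.75,0,0,0,0,1],[0.21,0.99,0,0,0,0,1],[0.21,0.99,0,0,0,0,1],[0.21,0.99,0,0,0,0,1],[0.21,0.99,0,0,0,0,1],[0.21,0.99,0,0,0,0,1],[0.21,0.99,0,0,0,0,1],[0.21,0.99,0,0,0,0,1]]]'
python3 - <<'E'
from h import *
p=pose()[0];print(p,rows((650,-248.5,80)))
E
```

```text
time: 16.8
tool_pos: [560.3, -80.4, 147.8]
tcp_rot: [3.141, -0.0, 0.099]
contact_force: [0.2, -0.1, -1.8]
grip_width: 61.6
[560.27244585 -80.37369012 147.78781934] [0.36327036 0.8808169  0.33913596]
```

```bash
python3 -m inch '[[[0.1,0.25,0,0,0,0,1],[0.2,0.5,0,0,0,0,1],[0.3,0.75,0,0,0,0,1],[0.36,0.88,0.1,0,0,0,1],[0.36,0.88,0.25,0,0,0,1],[0.36,0.88,0.34,0,0,0,1],[0.36,0.88,0.34,0,0,0,1],[0.36,0.88,0.34,0,0,0,1],[0.36,0.88,0.34,0,0,0,1],[0.36,0.88,0.34,0,0,0,1]]]'
python3 - <<'E'
from h import *
C=cam('wrist');p=pose()[0];print(p,proj(C,[(650,-248.5,4)]))
a=np.arange(0,6.3,.3);P=proj(C,np.c_[650+45*np.cos(a),-248.5+45*np.sin(a),9+0*a])
im=bot.capture('wrist')[:,:,::-1].copy()
for u in P: cv2.circle(im,tuple(int(v) for v in u),1,(0,255,0),-1)
cv2.imwrite('pics/w9.png',im)
E
```

```text
time: 18.05
tool_pos: [649.7, -248.7, 80.8]
tcp_rot: [3.141, -0.001, 0.099]
contact_force: [0.2, 0.4, -2.0]
grip_width: 61.4
[ 649.65423252 -248.71890921   80.80562115] [[321.70132768 208.18439988]]
```

View pics/w9.png

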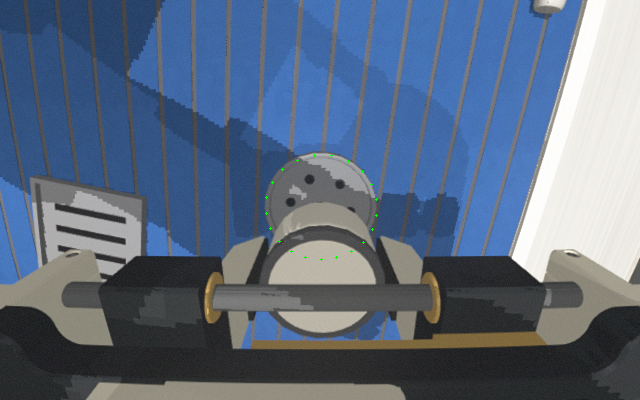

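```bash
python3 -m inch '[[[0,-0.008,0.1,0,0,0,1],[0,-0.008,0.2,0,0,0,1],[0,-0.008,0.25,0,0,0,1],[0,-0.008,0.28,0,0,0,1],[0,-0.008,0.295,0,0,0,1],[0,-0.008,0.3,0,0,0,1],[0,-0.008,0.305,0,0,0,1],[0,-0.008,0.31,0,0,0,1],[0,-0.008,0.31,0,0,0,1],[0,-0.008,0.31,0,0,0,1]]]'
```

```text
time: 19.35
tool_pos: [649.1, -247.1, 17.8]
tcp_rot: [3.141, -0.0, 0.099]
contact_force: [1.2, -0.2, -1.4]
grip_width: 61.5
```

Next I lower it the last bit, release it, rise and head back toward the stack.

```bash
python3 -m inch '[[[0,0,0.002,0,0,0,1],[0,0,0.004,0,0,0,1],[0,0,0.005,0,0,0,1],[0,0,0.005,0,0,0,0],[0,0,0.005,0,0,0,-0.4],[0,0,0.005,0,0,0,-0.6],[0,0,0.005,0,0,0,-0.8],[0,0,0.005,0,0,0,-0.8],[0,0,-0.15,0,0,0,-0.8],[0,0,-0.35,0,0,0,-0.8]]]'
python3 -m inch '[[[0,0,-0.2,0,0,0,-1],[-0.05,-0.1,-0.4,0,0,0,-1],[-0.15,-0.35,-0.5,0,0,0,-1],[-0.25,-0.6,-0.5,0,0,0,-1],[-0.37,-0.8,-0.5,0,0,0,-1],[-0.5,-1,-0.5,0,0,0,-1],[-0.5,-1,-0.5,0,0,0,-1],[-0.5,-1,-0.5,0,0,0,-1],[-0.5,-1,-0.5,0,0,0,-1],[-0.5,-1,-0.5,0,0,0,-1]]]'
python3 -m inch '[[[-0.1,-0.25,0,0,0,0,-1],[-0.2,-0.5,0,0,0,0,-1],[-0.3,-0.75,0,0,0,0,-1],[-0.35,-1,0,0,0,0,-1],[-0.35,-1,0,0,0,0,-1],[-0.35,-1,0,0,0,0,-1],[-0.35,-1,0,0,0,0,-1],[-0.35,-1,0,0,0,0,-1],[-0.35,-1,0,0,0,0,-1],[-0.35,-1,0,0,0,0,-1]]]'
python3 - <<'E'
from h import *
cv2.imwrite('pics/t1.png',bot.capture('top')[:,:,::-1])
p=pose()[0];print(p,rows((440,300,186)))
E
```

```text
time: 20.6
tool_pos: [648.4, -246.8, 87.2]
tcp_rot: [-3.14, 0.002, 0.099]
contact_force: [-0.1, -0.1, 0.1]
grip_width: 82.6
time: 21.85
tool_pos: [530.3, -58.7, 187.4]
tcp_rot: [3.142, 0.0, 0.098]
contact_force: [-0.1, -0.7, 0.5]
grip_width: 91.8
time: 23.1
tool_pos: [440.6, 133.9, 187.7]
tcp_rot: [3.141, 0.0, 0.098]
contact_force: [-0.4, -0.0, -0.6]
grip_width: 91.9
[440.58934488 134.03467572 187.67742147] [ 0.07843914 -0.8261171   0.00831206]
```

View pics/t1.png

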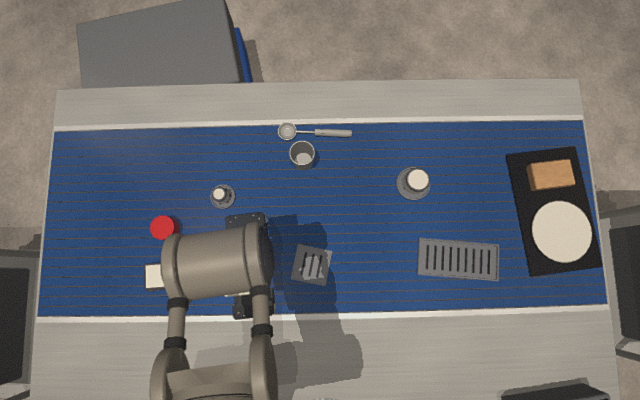

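```bash
python3 -m inch '[[[0.02,-0.2,0,0,0,0,-1],[0.03,-0.4,0,0,0,0,-1],[0.05,-0.6,0,0,0,0,-1],[0.06,-0.77,0,0,0,0,-1],[0.06,-0.77,0,0,0,0,-1],[0.06,-0.77,0,0,0,0,-1],[0.06,-0.77,0,0,0,0,-1],[0.06,-0.77,0,0,0,0,-1],[0.06,-0.77,0,0,0,0,-1],[0.06,-0.77,0,0,0,0,-1]]]'
python3 - <<'E'
from h import *
print('pot',onz(cam('top'),[(417.5,180)],49))
im=bot.capture('wrist')[:,:,::-1].copy();cv2.imwrite('pics/w10.png',im)
cv2.imwrite('pics/c7.png',cv2.resize(im[0:260,200:400],None,fx=3,fy=3,interpolation=2)[:600] if 0 else cv2.resize(im[0:250,220:400],None,fx=2.4,fy=2.4,interpolation=2))
print(pose()[0])
E
```

```text
time: 24.4
tool_pos: [437.4, 288.5, 187.7]
tcp_rot: [3.142, -0.0, 0.098]
contact_force: [-0.0, 0.1, 0.3]
grip_width: 91.9
pot [[ 647.34186928 -251.17897604   49.        ]]
[437.35607467 288.50503109 187.70692642]
```

View pics/c7.png

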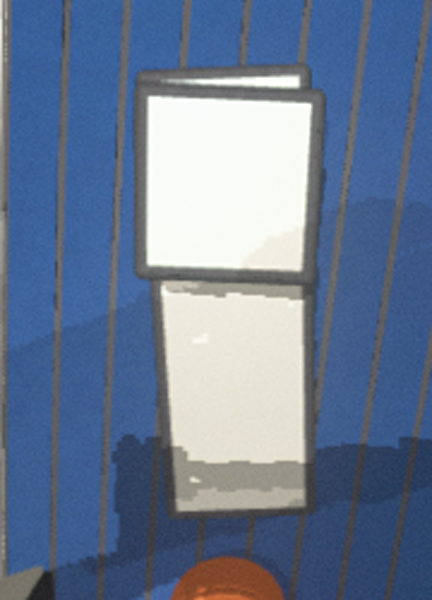

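Run:
```python
from h import *
C=cam('wrist')
f=lambda L:np.array(L)/2.4+np.array([220,0])-.3
for L in ([(148,97),(311,103),(303,270),(147,267)],[(138,85),(325,92),(316,278),(135,273)]):
    q=onz(C,f(L),90);print(q.round(1),q.mean(0)); 
    d=(q[1]-q[0]+q[2]-q[3]);e=(q[0]-q[3]+q[1]-q[2]);print(np.linalg.norm(d)/2,np.linalg.norm(e)/2,np.degrees([np.arctan2(d[1],d[0]),np.arctan2(-e[0],e[1])]))
q=onz(C,f([(136,70),(309,66),(313,516),(170,516)]),45);print(q.round(1),q.mean(0))
d=(q[2]-q[3]);e=(q[0]-q[3]+q[1]-q[2]);print(np.linalg.norm(d),np.linalg.norm(e)/2,np.degrees([np.arctan2(d[1],d[0]),np.arctan2(-e[0],e[1])]))
```

```text
[[394.  414.6  90. ]
 [446.2 417.9  90. ]
 [449.9 365.9  90. ]
 [397.  361.7  90. ]] [421.78068084 390.04458019  90.        ]
52.63058210589791 52.54123102131567 [4.07324544 3.62006153]
[[390.6 417.8  90. ]
 [450.3 421.6  90. ]
 [454.6 363.7  90. ]
 [393.1 359.4  90. ]] [422.13698693 390.64112198  90.        ]
60.71163476684339 58.26694969114521 [3.82936759 3.32478683]
[[382.7 430.9  45. ]
 [446.8 438.5  45. ]
 [470.5 261.2  45. ]
 [407.7 255.   45. ]] [426.93649701 346.41945699  45.        ]
63.14377693103326 178.25365740763348 [5.6353299  7.83224829]
```

```bash
python3 - <<'E'
from h import *
print(rows((422,390,120)))
E
python3 -m inch '[[[-0.01,-0.2,0,0,0,0.038,-1],[-0.03,-0.4,0,0,0,0.038,-1],[-0.03,-0.51,0,0,0,0.038,-1],[-0.03,-0.51,0.1,0,0,0.038,-1],[-0.03,-0.51,0.3,0,0,0.038,-1],[-0.03,-0.51,0.34,0,0,0.038,-1],[-0.03,-0.51,0.34,0,0,0.038,-1],[-0.03,-0.51,0.34,0,0,0.038,-1],[-0.03,-0.51,0.34,0,0,0.038,-1],[-0.03,-0.51,0.34,0,0,0.038,-1]]]'
```

```text
[-0.02659261 -0.51259491  0.33848329]
time: 25.7
tool_pos: [421.6, 389.7, 120.4]
tcp_rot: [-3.141, -0.001, 0.069]
contact_force: [-0.7, -1.1, 0.2]
grip_width: 91.5
```

```bash
python3 -m inch '[[[0,0,0.1,0,0,0,-1],[0,0,0.2,0,0,0,-1],[0,0,0.28,0,0,0,-1],[0,0,0.31,0,0,0,-1],[0,0,0.31,0,0,0,-1],[0,0,0.31,0,0,0,-0.6],[0,0,0.31,0,0,0,0],[0,0,0.31,0,0,0,1],[0,0,0.31,0,0,0,1],[0,0,0.31,0,0,0,1]]]'
```

```text
time: 26.95
tool_pos: [421.4, 389.6, 58.0]
tcp_rot: [-3.141, -0.0, 0.069]
contact_force: [-0.6, -0.0, 2.4]
grip_width: 61.9
```

```bash
python3 -m inch '[[[0,0,-0.1,0,0,0,1],[0,0,-0.25,0,0,0,1],[0,0,-0.4,0,0,0,1],[0,0.2,-0.45,0,0,0.1,1],[-0.01,0.45,-0.45,0,0,0.2,1],[-0.02,0.7,-0.45,0,0,0.3,1],[-0.02,0.95,-0.45,0,0,0.39,1],[-0.02,0.95,-0.45,0,0,0.39,1],[-0.02,0.95,-0.45,0,0,0.39,1],[-0.02,0.95,-0.45,0,0,0.39,1]]]'
python3 - <<'E'
from h import *
print(pose()[0],rows((443,26,80)))
E
```

```text
time: 28.2
tool_pos: [430.3, 200.7, 147.6]
tcp_rot: [-3.141, 0.0, -0.236]
contact_force: [0.0, 0.1, -1.6]
grip_width: 61.8
[430.25115304 200.71072161 147.57619405] [0.26614137 0.83450859 0.33776763]
```

```bash
python3 -m inch '[[[0.07,0.2,0,0,0,0,1],[0.14,0.45,0,0,0,0,1],[0.2,0.65,0,0,0,0,1],[0.27,0.83,0,0,0,0,1],[0.27,0.83,0.15,0,0,0,1],[0.27,0.83,0.3,0,0,0,1],[0.27,0.83,0.34,0,0,0,1],[0.27,0.83,0.34,0,0,0,1],[0.27,0.83,0.34,0,0,0,1],[0.27,0.83,0.34,0,0,0,1]]]'
python3 - <<'E'
from h import *
C=cam('wrist');p=pose()[0];print(p)
a=np.linspace(-45,45,12);y=-.238;Rz=np.array([[np.cos(y),-np.sin(y)],[np.sin(y),np.cos(y)]])
B=np.r_[np.c_[a,45+0*a],np.c_[a,-45+0*a],np.c_[45+0*a,a],np.c_[-45+0*a,a]]@Rz.T+[443,26]
P=proj(C,np.c_[B,9+0*B[:,0]])
im=bot.capture('wrist')[:,:,::-1].copy()
for u in P: cv2.circle(im,tuple(int(round(v)) for v in u),1,(0,255,0),-1)
cv2.imwrite('pics/w11.png',im)
E
```

```text
time: 29.45
tool_pos: [444.4, 25.8, 80.6]
tcp_rot: [-3.141, -0.002, -0.237]
contact_force: [0.1, -0.3, -0.8]
grip_width: 61.8
[444.41603582  25.77796722  80.55837255]
```

View pics/w11.png

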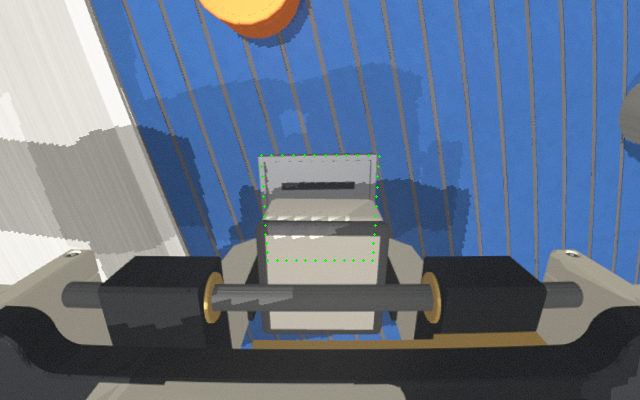

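```bash
python3 -m inch '[[[-0.006,0,0.1,0,0,0,1],[-0.012,0,0.2,0,0,0,1],[-0.012,0,0.25,0,0,0,1],[-0.012,0,0.28,0,0,0,1],[-0.012,0,0.295,0,0,0,1],[-0.012,0,0.3,0,0,0,1],[-0.012,0,0.305,0,0,0,1],[-0.012,0,0.31,0,0,0,1],[-0.012,0,0.31,0,0,0,1],[-0.012,0,0.31,0,0,0,1]]]'
```

```text
time: 30.75
tool_pos: [441.5, 26.2, 17.8]
tcp_rot: [3.142, -0.0, -0.238]
contact_force: [-0.3, -0.3, -1.7]
grip_width: 61.9
```

```bash
python3 -m inch '[[[0,0,0.002,0,0,0,1],[0,0,0.004,0,0,0,1],[0,0,0.004,0,0,0,1],[0,0,0.004,0,0,0,0],[0,0,0.004,0,0,0,-0.4],[0,0,0.004,0,0,0,-0.6],[0,0,0.004,0,0,0,-0.8],[0,0,0.004,0,0,0,-0.8],[0,0,-0.15,0,0,0,-0.8],[0,0,-0.35,0,0,0,-0.8]]]'
python3 -m inch '[[[0,0,-0.2,0,0,0,-1],[0,0,-0.4,0,0,0,-1],[-0.06,-0.2,-0.5,0,0,-0.1,-1],[-0.13,-0.45,-0.5,0,0,-0.2,-1],[-0.2,-0.65,-0.5,0,0,-0.3,-1],[-0.26,-0.88,-0.5,0,0,-0.46,-1],[-0.26,-0.88,-0.5,0,0,-0.46,-1],[-0.26,-0.88,-0.5,0,0,-0.46,-1],[-0.26,-0.88,-0.5,0,0,-0.46,-1],[-0.26,-0.88,-0.5,0,0,-0.46,-1]]]'
python3 - <<'E'
from h import *
C=cam('wrist');p=pose()[0];print(p,rows((427,346.5,100)))
im=bot.capture('wrist')[:,:,::-1].copy();cv2.imwrite('pics/w12.png',im)
E
```

```text
time: 32.0
tool_pos: [440.7, 26.3, 87.9]
tcp_rot: [3.141, 0.002, -0.238]
contact_force: [1.0, 0.7, 0.1]
grip_width: 83.0
time: 33.25
tool_pos: [432.5, 208.6, 187.7]
tcp_rot: [3.141, 0.0, 0.122]
contact_force: [-0.8, 0.4, -0.4]
grip_width: 91.8
[432.51941562 208.6076504  187.72861944] [ 0.05636569 -0.68779411  0.43850774]
```

View pics/w12.png

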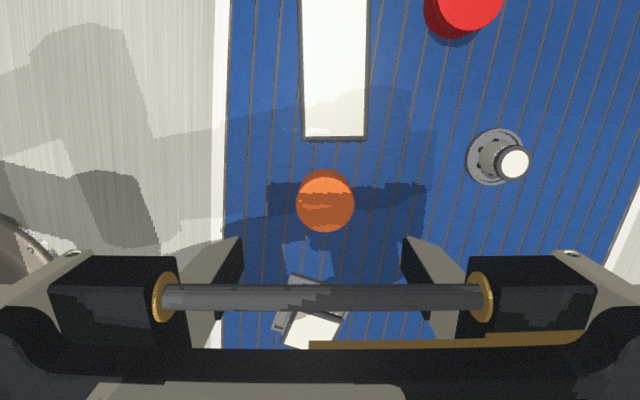

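```bash
python3 -m inch '[[[0.02,-0.2,0,0,0,0,-1],[0.04,-0.4,0,0,0,0,-1],[0.05,-0.6,0,0,0,0,-1],[0.056,-0.69,0.1,0,0,0,-1],[0.056,-0.69,0.3,0,0,0,-1],[0.056,-0.69,0.44,0,0,0,-1],[0.056,-0.69,0.44,0,0,0,-1],[0.056,-0.69,0.44,0,0,0,-1],[0.056,-0.69,0.44,0,0,0,-1],[0.056,-0.69,0.44,0,0,0,-1]]]'
python3 - <<'E'
from h import *
C=cam('wrist');p=pose()[0];print(p)
a=np.linspace(-90,90,16);y=.125;Rz=np.array([[np.cos(y),-np.sin(y)],[np.sin(y),np.cos(y)]])
B=np.r_[np.c_[a*33/90,90+0*a],np.c_[33+0*a,a],np.c_[-33+0*a,a]]@Rz.T+[427,346.5]
P=proj(C,np.c_[B,45+0*B[:,0]])
im=bot.capture('wrist')[:,:,::-1].copy()
for u in P: cv2.circle(im,tuple(int(round(v)) for v in u),1,(0,255,0),-1)
cv2.imwrite('pics/w13.png',im)
E
```

```text
time: 34.55
tool_pos: [426.9, 348.1, 100.7]
tcp_rot: [-3.141, -0.002, 0.124]
contact_force: [-0.2, -0.3, 0.6]
grip_width: 91.4
[426.92111085 348.09262402 100.73472222]
```

View pics/w13.png

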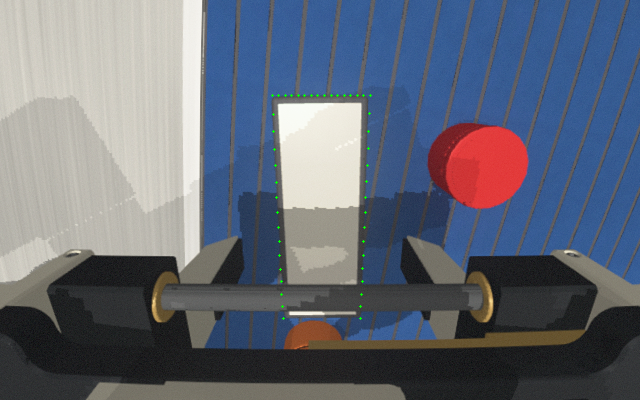

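```bash
python3 -m inch '[[[-0.003,0.006,0.12,0,0,0,-1],[-0.003,0.006,0.25,0,0,0,-1],[-0.003,0.006,0.35,0,0,0,-1],[-0.003,0.006,0.42,0,0,0,-1],[-0.003,0.006,0.433,0,0,0,-1],[-0.003,0.006,0.433,0,0,0,-0.6],[-0.003,0.006,0.433,0,0,0,0],[-0.003,0.006,0.433,0,0,0,1],[-0.003,0.006,0.433,0,0,0,1],[-0.003,0.006,0.433,0,0,0,1]]]'
```

```text
time: 35.85
tool_pos: [426.3, 346.8, 13.6]
tcp_rot: [-3.141, -0.001, 0.124]
contact_force: [-0.2, -0.8, 6.6]
grip_width: 65.9
```

```bash
python3 -m inch '[[[0,0,-0.08,0,0,0,1],[0,0,-0.2,0,0,0,1],[0,0,-0.35,0,0,0,1],[0,0,-0.5,0,0,0,1],[-0.01,0.2,-0.55,0,0,0.06,1],[-0.02,0.4,-0.55,0,0,0.12,1],[-0.04,0.65,-0.55,0,0,0.22,1],[-0.05,0.9,-0.55,0,0,0.31,1],[-0.05,0.95,-0.55,0,0,0.31,1],[-0.05,0.95,-0.55,0,0,0.31,1]]]'
python3 - <<'E'
from h import *
print(pose()[0],rows((450,-30,124)))
cv2.imwrite('pics/w14.png',bot.capture('wrist')[:,:,::-1])
E
```

```text
time: 37.1
tool_pos: [439.5, 156.5, 123.4]
tcp_rot: [-3.141, -0.0, -0.121]
contact_force: [-0.7, 0.1, -3.5]
grip_width: 65.6
[439.5213964  156.54803176 123.44767521] [ 0.16455103  0.91960368 -0.00298204]
```

View pics/w14.png

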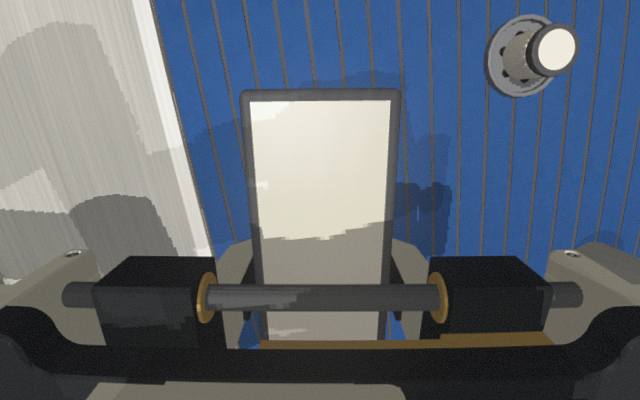

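```bash
python3 -m inch '[[[0.04,0.2,0,0,0,0,1],[0.08,0.45,0,0,0,0,1],[0.12,0.7,0,0,0,0,1],[0.16,0.92,0,0,0,0,1],[0.16,0.92,0,0,0,0,1],[0.16,0.92,0,0,0,0,1],[0.16,0.92,0,0,0,0,1],[0.16,0.92,0,0,0,0,1],[0.16,0.92,0,0,0,0,1],[0.16,0.92,0,0,0,0,1]]]'
python3 - <<'E'
from h import *
print(pose()[0],rows((447,-210,124)))
E
```

```text
time: 38.4
tool_pos: [449.3, -29.4, 123.1]
tcp_rot: [3.142, -0.0, -0.119]
contact_force: [0.6, -0.5, -3.7]
grip_width: 65.8
[449.2819546  -29.44275361 123.13104035] [ 0.09611787  0.89772777 -0.00427081]
```

```bash
python3 -m inch '[[[0.02,0.2,0,0,0,0,1],[0.05,0.45,0,0,0,0,1],[0.08,0.7,0,0,0,0,1],[0.1,0.9,0,0,0,0,1],[0.1,0.9,0,0,0,0,1],[0.1,0.9,0,0,0,0,1],[0.1,0.9,0,0,0,0,1],[0.1,0.9,0,0,0,0,1],[0.1,0.9,0,0,0,0,1],[0.1,0.9,0,0,0,0,1]]]'
python3 - <<'E'
from h import *
print(pose()[0],rows((447,-352,70)))
E
```

```text
time: 39.65
tool_pos: [447.7, -210.5, 123.2]
tcp_rot: [3.141, -0.0, -0.119]
contact_force: [-0.1, -0.4, -3.5]
grip_width: 65.8
[ 447.68936465 -210.5359713   123.15932576] [0.08074617 0.70267477 0.26587541]
```

```bash
python3 -m inch '[[[0.02,0.2,0,0,0,0,1],[0.05,0.45,0,0,0,0,1],[0.08,0.65,0,0,0,0,1],[0.08,0.7,0.05,0,0,0,1],[0.08,0.7,0.15,0,0,0,1],[0.08,0.7,0.27,0,0,0,1],[0.08,0.7,0.27,0,0,0,1],[0.08,0.7,0.27,0,0,0,1],[0.08,0.7,0.27,0,0,0,1],[0.08,0.7,0.27,0,0,0,1]]]'
python3 - <<'E'
from h import *
p=pose()[0];print(p)
a=np.linspace(-104,104,25);y=-.12;Rz=np.array([[np.cos(y),-np.sin(y)],[np.sin(y),np.cos(y)]])
B=np.r_[np.c_[a*47/104,104+0*a],np.c_[a*47/104,-104+0*a],np.c_[47+0*a,a],np.c_[-47+0*a,a]]@Rz.T+[447,-352]
for n in('wrist','top'):
    C=cam(n);P=proj(C,np.c_[B,9+0*B[:,0]])
    im=bot.capture(n)[:,:,::-1].copy()
    for u in P: cv2.circle(im,tuple(int(round(v)) for v in u),1,(0,255,0),-1) if n=='wrist' else 0
    if n=='top': im=cv2.resize(im[150:310,340:540],None,fx=3.5,fy=3.5)
    cv2.imwrite(f'pics/{n}15.png',im)
E
```

```text
time: 40.9
tool_pos: [447.1, -351.9, 70.0]
tcp_rot: [3.141, -0.001, -0.12]
contact_force: [-0.0, -0.5, -2.9]
grip_width: 66.0
[ 447.14037727 -351.91455341   69.96456018]
```

View pics/wrist15.png

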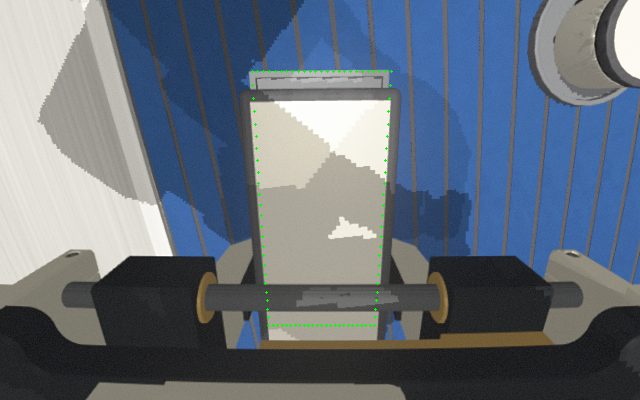

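View pics/top15.png

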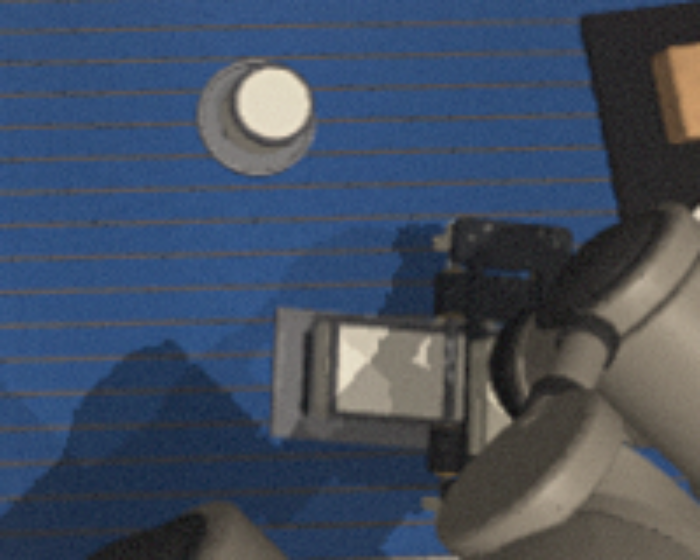

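```bash
python3 - <<'E'
from h import *
C=cam('wrist');p,R,_=pose()
q=onz(C,[(243,90),(401,90)],101.4)
print((q-p)@R)
E
python3 -m inch '[[[0,0,0.08,0,0,0,1],[0,0,0.15,0,0,0,1],[0,0,0.2,0,0,0,1],[0,0,0.23,0,0,0,1],[0,0,0.243,0,0,0,1],[0,0,0.25,0,0,0,1],[0,0,0.255,0,0,0,1],[0,0,0.257,0,0,0,1],[0,0,0.257,0,0,0,1],[0,0,0.257,0,0,0,1]]]'
```

```text
[[-31.09119726 -88.68772697 -31.84234201]
 [ 31.86488314 -88.68183847 -31.79683613]]
time: 42.25
tool_pos: [446.8, -351.8, 17.9]
tcp_rot: [3.141, -0.0, -0.12]
contact_force: [-0.4, -0.7, -3.8]
grip_width: 65.5
```

```bash
python3 -m inch '[[[0,0,0.001,0,0,0,1],[0,0,0.002,0,0,0,1],[0,0,0.003,0,0,0,1],[0,0,0.003,0,0,0,0],[0,0,0.003,0,0,0,-0.5],[0,0,0.003,0,0,0,-0.8],[0,0,0.003,0,0,0,-0.8],[0,0,0.003,0,0,0,-0.8],[0,0,-0.15,0,0,0,-0.8],[0,0,-0.35,0,0,0,-0.8]]]'
python3 -m inch '[[[0,0,-0.2,0,0,0,-1],[-0.1,0,-0.45,0,0,0,-1],[-0.25,0.1,-0.7,0,0,0,-1],[-0.4,0.25,-0.9,0,0,0,-1],[-0.5,0.4,-0.9,0,0,0,-1],[-0.6,0.6,-0.9,0,0,0,-1],[-0.6,0.6,-0.9,0,0,0,-1],[-0.6,0.6,-0.9,0,0,0,-1],[-0.6,0.6,-0.9,0,0,0,-1],[-0.6,0.6,-0.9,0,0,0,-1]]]'
python3 - <<'E'
from h import *
print(pose()[0])
for n in('wrist','top','scene'): cv2.imwrite(f'pics/f_{n}.png',bot.capture(n)[:,:,::-1])
E
```

```text
time: 43.5
tool_pos: [446.2, -351.2, 87.6]
tcp_rot: [-3.14, 0.002, -0.12]
contact_force: [0.9, -1.3, -0.6]
grip_width: 82.6
time: 44.75
tool_pos: [314.0, -455.8, 267.8]
tcp_rot: [3.142, -0.0, -0.118]
contact_force: [0.5, 0.0, -0.1]
grip_width: 91.7
[ 313.99908803 -455.76316869  267.83513155]
```

View pics/f_top.png

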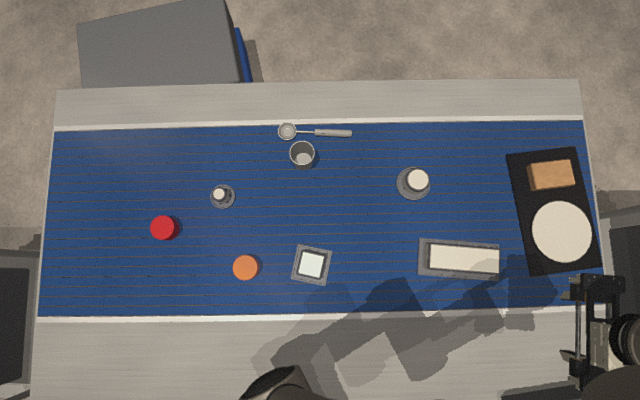

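View pics/f_scene.png

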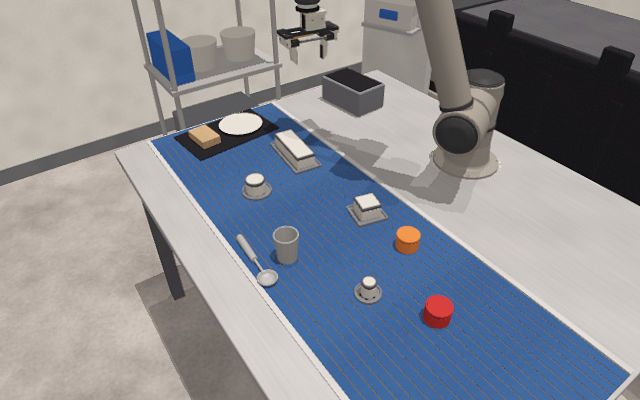

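View pics/f_wrist.png

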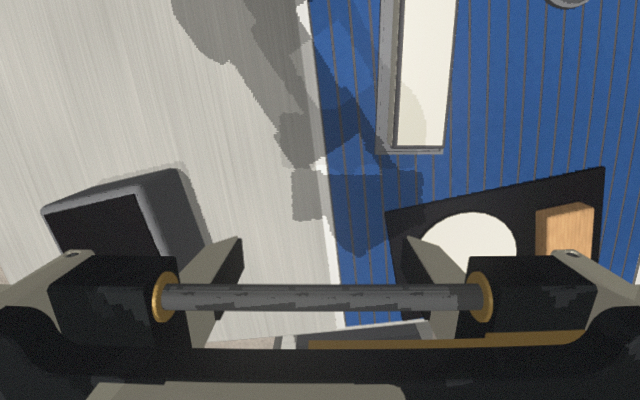

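Run:
```python
from h import *
im=cv2.imread('pics/f_top.png');C=cam('top')
g=cv2.cvtColor(im,cv2.COLOR_BGR2HSV);m=((g[...,2]>165)&(g[...,1]<60)).astype(np.uint8)
for n,(x0,x1,y0,y1),z in(('small',(212,232,184,206),46),('large',(398,432,166,198),49),('square',(292,332,244,286),49),('long',(422,500,240,276),49)):
    k=np.zeros_like(m);k[y0:y1,x0:x1]=m[y0:y1,x0:x1]
    cn=max(cv2.findContours(k,0,1)[0],key=cv2.contourArea).reshape(-1,2)
    w=onz(C,cn,z)[:,:2].astype(np.float32);print(n,cv2.minAreaRect(w))
s=cv2.imread('pics/f_scene.png')
L=[s[265:310,345:390],s[165:210,235:280],s[185:230,345:390],s[120:180,263:323]]
cv2.imwrite('pics/f_crop.png',np.vstack([np.hstack([cv2.resize(a,(390,295),interpolation=2) for a in L[i:i+2]]) for i in(0,2)]))
```

```text
small ((623.8427734375, 256.3603515625), (26.02676773071289, 23.268774032592773), 88.76046752929688)
large ((650.0291137695312, -252.43382263183594), (51.4111328125, 46.981990814208984), 88.82408142089844)
square ((441.4822998046875, 24.06999969482422), (52.37520980834961, 52.13933563232422), 76.01041412353516)
long ((447.4989318847656, -354.95635986328125), (170.3388214111328, 56.27179718017578), 84.09465789794922)
```

View pics/f_crop.png

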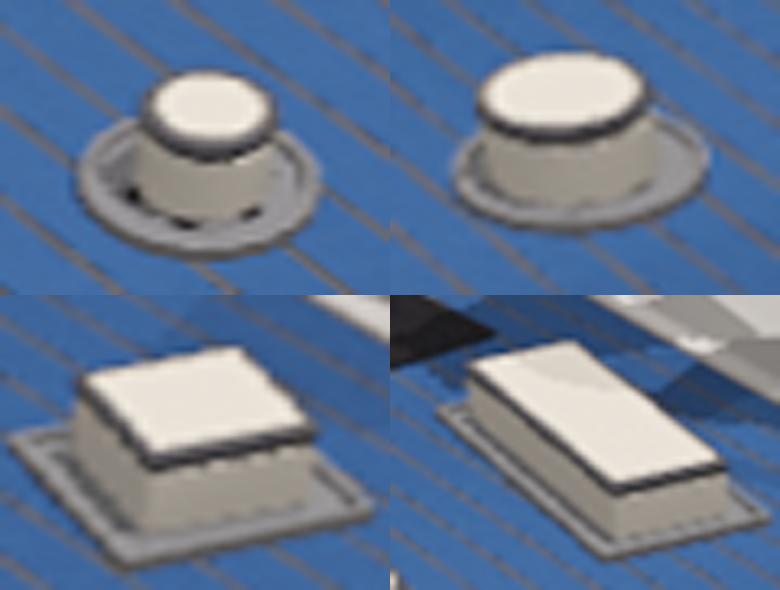

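All four dishes stand flat and centred in their carriers, the gripper is clear, and the tumbler (302,154) and spoon are where they were.

```bash
python3 -c "
from plant import bot
print(bot.close_job())"
```

```text
the job is handed in; nothing more can be done
None
```

I took the stack apart from the top down: cup, then round pot, square dish and long dish. Each one was set down gently, released and left in its own carrier. The job was handed in at about 45 s on the robot's clock.

- **Final check:** the top and scene views show all four dishes upright and inside the raised edges, with measured centres within about 4 mm of the carrier centres (10 mm of room per side).
- **Bystanders:** the tumbler, the spoon and the orange and red pots look unmoved in the pictures.
- **Forces:** contact readings at the end of each move stayed under about 7 N.
- **Disagreement:** the top camera reads y about 2–4 mm lower than the wrist camera. That is within the clearances, so I did not correct for it.
- **Failed checks:** my first automatic outline of the large ring merged with its surroundings, so I re-measured the ring by hand from its centre hole. No other check failed.

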